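Gauge a vial on the bench comparator, coming up to the set line from the open side

TASK

Gauge the small amber vial on the bench comparator: wind the crank back until the jaw is open wide enough, stand the vial upright on the little steel table between the two round faces, centred on them, then wind the jaw in until the dial's pointer stands at the thick set line. The screw has much slack, so come up to the line only by winding in (clockwise seen from the crank end) and leave the crank bearing that way; if you run past, do not ease it back but wind well clear and come in again. Never squeeze the vial so hard that the pointer is driven against the end of its arc, and leave the other two bottles alone.

Things in the scene. Friction and masses are not known exactly. Their poses are not given: they have to be found in the camera images.
- gauge: bench comparator, grey cast instrument fixed to the bench, foot 84 x 256 mm, 110 mm high. Origin on the bench under the bed; y runs along it from the crank end (-y) to the dial end (+y), x across, z up. Screw axis: x = 0, 80 mm up, along y. Along y, mm: crank handle -166, headstock -115 to -80 (96 high), sliding jaw, table 25, sprung face about 45, tailstock 75 to 125 with the dial on top
- crank_axis (a point): point on the crank's axis, level with the middle of the handle, frame turned like the gauge's. Turning clockwise as seen from the crank end looking along the gauge's +y (top of the circle moves toward the gauge's +x) winds the jaw in, 10 mm a turn; anticlockwise opens it. The crank stays where it is left. It takes about 1 N at the handle in the slack, 6 N when driving the jaw
- handle (a point): centre of the crank's handle: black grip 16 mm in diameter, 44 mm long, parallel to the screw axis, spinning freely on its pin; it circles crank_axis at a radius of 30 mm (50 to 110 mm above the bench). Space beside and below is clear; the crank arm begins 21 mm from its centre toward the headstock. The frame turns with the grip: use only the position
- crank (a joint): slack between crank and jaw screw, rad: 0 = the crank bears in the opening direction, 0.8 = it bears in the winding-in direction; in between the crank turns without moving the jaw (so every reversal costs 0.8 rad of crank); held by light friction
- jaw (a joint): travel of the sliding jaw, m: 0 = fully open (stop), grows as it is wound in. The distance between the two round faces is 40 mm - travel, but up to 3 mm less or 2 mm more, as the tip that carries the other face is adjustable and was locked anywhere by the last user: its place is not reported, so the touch must be found from the pointer. The jaw starts too close for the vial
- jaw_face (a point): centre of the round steel face of the sliding jaw (28 mm in diameter, 80 mm above the bench); it moves along the gauge's y. The other, sprung face is alike and looks back at it; it is pushed back along +y against a spring: 3 N to begin with and 1.5 N more per mm, 8 mm at most (15 N)
- pointer (a joint): angle of the black dial pointer, rad, clockwise from above: 0 = at rest, sprung face not pressed; it turns 0.2 rad per mm that this face is pushed back, so it shows the squeeze on the vial: thick set line at 0.8 (4 mm, 9 N), end of its arc at 1.6 (15 N)
- pointer_tip (a point): tip of the pointer, 27 mm from the middle of the dial
- set_line (a point): outer end of the thick set line on the dial: seen from the middle of the dial it lies toward the gauge's -x
- table (a point): centre of the steel table between the faces, on its top surface, 58 mm above the bench; the table measures 44 mm across (x) and 56 mm along the gauge (y); the screw axis is 22 mm above it
- vial: the vial to gauge: amber-brown body 27 mm in diameter and 45 mm high with a white ribbed cap 25 mm in diameter, 58 mm high in all, 30 g; origin at the centre of its underside, z up. It stands loose on the bench beside the gauge
- oil_bottle: bystander: small dropper bottle with a black cap, 25 mm in diameter, 66 mm high; origin at the centre of its underside
- stain_bottle: bystander: brown bottle with a black cap, 47 mm in diameter, 116 mm high; origin at the centre of its underside
Mind the look-alikes: they are no part of the job. What is meant by the vial is not red, and is the smaller of those in its own colour.

How it is judged:
By the outcome, as a careful person would: the job done as asked, in the order asked, and still so for the second after the job is handed in, with the robot touching nothing.
It also fails if it takes over 72 s, if anything falls off the work surface, if the arm or the gripper's body presses on something with over 40 N, if the wrist force passes 120 N, or if a joint passes its speed limit or range.

ROBOT

A 6-joint arm with a two-finger parallel gripper is mounted at the origin on a cart in front of the work surface, level with it; the furniture and walls round the work are solid. World frame = base frame: x ahead of the robot, y to its left, z up, the work surface at z = 0. Lengths are in mm, angles in rad, forces in N, time in s.
With the tool pointing down it reaches from about 350 to 775 mm from the base axis. Payload 7.3 kg.
Tool frame: the origin (TCP) lies at the very end of the fingers, on their centre line; the grasp point (between the pads) lies 19 mm behind it; z points along the fingers, y is the line along which they close (so a half turn about z gives the same grasp; the last joint's range is limited). The gripper opens to 92 mm and grips with 3 to 60 N. Pads are 19 mm wide; open, the fingers measure 130 mm over their backs; the gripper's body (75 mm by 190 mm) begins 47 mm behind the grasp point.
Start: joints at [1.114, 0.342, 1.524, -0, 1.275, -0.146], TCP at [160.541, 499.871, 226.741] pointing down, gripper open.
Joint ranges: [-2.53, 2.53], [-0.77, 2.02], [0.04, 2.7], [-1, 4.14], [0.28, 2.66], [-3.11, 3.11]. Speed limits (rad/s): [2.57, 2.57, 3.14, 3.14, 3.14, 3.14].

INTERFACE

Orientations are given as [roll, pitch, yaw] about the fixed x, y, z axes, in that order (R = Rz(yaw) Ry(pitch) Rx(roll)).
In Python, from plant import get_obs, vision, workorder gives the robot as it stands.
- The arm moves only by the shell command python3 -m pendant 'ROWS' [OPENING]. ROWS is a JSON object of lists of equal length, an entry for each row: "dp": the shift along the tool's x, y, z in m, a list of three; "rotation": the turn, a rotation vector about the tool's x, y, z in rad, a list of three. A call has 1 to 8 rows; each row is the pose to reach, as a shift and turn from the pose commanded when the call began, along the tool's axes at that moment; what a row does not reach only later rows make up. A row lasts 1/8 s, in which the tool goes at most 62.5 mm and 10.7 degrees, less where a joint would pass 70% of its speed; a pose out of reach is approached as far as the arm can. A call with a gripper value outside its range is refused whole. OPENING is the finger opening in m, from 0 to 0.0918, set as the call begins (- or left out, the last holds). The fingers move at their own pace and stop on an object; the grip force is fixed at half the most. Time passes only in rows, so rows that repeat a pose let the fingers close. It gives the time, the measured TCP pose, the force, the opening and the grip force at its end, in the units of the state.
- get_obs(): the state, without advancing time (a new reading comes with each control period).
- vision.capture(name): name is "scene" or "top" or "wrist"; returns a dict with "pixels" (400x640x3 uint8, red, green, blue), "vfov" (degrees; the focal length in pixels is half the picture's height over the tangent of half this angle, whatever the lens; pixels are square), "cx", "cy" (the principal point, pixels), "pose" (4x4, takes a point from camera to world coordinates); the wrist camera has in their place "T_tool_cam" (4x4, takes a point from camera to tool coordinates, whose origin is the TCP and whose axes are the flange's). Camera axes: x right, y up, looking along -z (the intrinsics and any distortion apply to the point x, -y, -z); pixel columns grow to the right and rows downward; lengths in mm; the calibration is good to about 2 mm. A picture is of the moment at which its call begins: read the wrist's pose just before it. There is no depth.
- workorder.close_job(): hands the job in; it is judged then, once.
The state is a dict: "time": time; "joint_positions": joint angles; "dq": joint speeds; "tau": joint torques, N m; "tool_pos": TCP position; "tcp_rot": TCP orientation; "contact_force": force on the tool from outside, world axes, zero at the start; "moment": the same for the moment, N m; "grip_width": finger opening in mm; "finger_force": force on a finger pad.
Only numpy, scipy, OpenCV 4.12 (cv2) and the standard library are available. Lean on these libraries where they do the work, as an engineer would, in place of code of your own. Each camera call takes 0.05 s, during which the arm holds its last target. There are 200 camera calls.

## Working session

There is one attempt and no reset: what is moved stays moved. The work goes in short steps, Python scripts to look and compute and a shell command to move; the robot and the scene stay as the last step left them, time stands still between calls to the robot, and variables do not carry over. Pictures are saved under pics/ and viewed, at most 10 in all, crops included, and the job is handed in when it is done.

```bash
ls; mkdir -p pics
cat > h.py <<'E'
import numpy as np, cv2, json
from plant import get_obs, vision, workorder
def cap(n):
    o=get_obs(); c=vision.capture(n); im=np.array(c["pixels"])[:,:,::-1].copy()
    return o,c,im
E
python3 - <<'E'
from h import *
o=get_obs(); print(o)
ims=[]
for n in ("scene","top","wrist"):
    o,c,im=cap(n); cv2.imwrite(f"pics/{n}0.png",im)
    print(n,{k:(np.round(v,4).tolist() if k!="pixels" else 0) for k,v in c.items()})
E
```

```text
pics
{'time': 0.0, 'joint_positions': array([ 1.11403962e+00,  3.42685729e-01,  1.52504725e+00, -1.12359600e-05,
        1.27538990e+00, -1.45986678e-01]), 'dq': array([-1.69226880e-03, -7.63973707e-05, -3.62427456e-04, -9.41425345e-04,
        1.63491181e-03,  3.86518571e-04]), 'tau': array([-1.80172092e-04, -4.31245673e+01, -2.44222605e+01,  7.17851752e-02,
        5.59513690e-02, -1.25742054e-04]), 'tool_pos': array([160.32912608, 499.47891163, 226.05361382]), 'tcp_rot': array([-3.14007715e+00, -2.11969376e-04,  2.83082574e+00]), 'contact_force': array([-0.2299073 , -0.26671906, -0.05901043]), 'moment': array([-0.01581139, -0.01810569,  0.00264184]), 'finger_force': 0.0, 'grip_width': 91.89952887949832}
scene {'pixels': 0, 'vfov': 48.3189, 'cx': 318.825, 'cy': 199.397, 'pose': [[-0.8925, 0.2078, -0.4003, -84.3901], [-0.4508, -0.3837, 0.8059, 1122.2008], [0.0139, 0.8998, 0.4361, 713.1312], [0.0, 0.0, 0.0, 1.0]]}
top {'pixels': 0, 'vfov': 54.5209, 'cx': 322.8263, 'cy': 199.1824, 'pose': [[0.0158, 0.9976, -0.0668, 390.9606], [-0.9997, 0.0146, -0.0174, -1.5175], [-0.0164, 0.0671, 0.9976, 1298.1791], [0.0, 0.0, 0.0, 1.0]]}
wrist {'pixels': 0, 'vfov': 65.0745, 'cx': 319.6655, 'cy': 202.5966, 'T_tool_cam': [[-0.0001, 0.9525, 0.3046, 83.1435], [1.0, 0.0004, -0.001, 0.4326], [-0.001, 0.3046, -0.9525, -157.3172], [0.0, 0.0, 0.0, 1.0]]}
```

View pics/scene0.png

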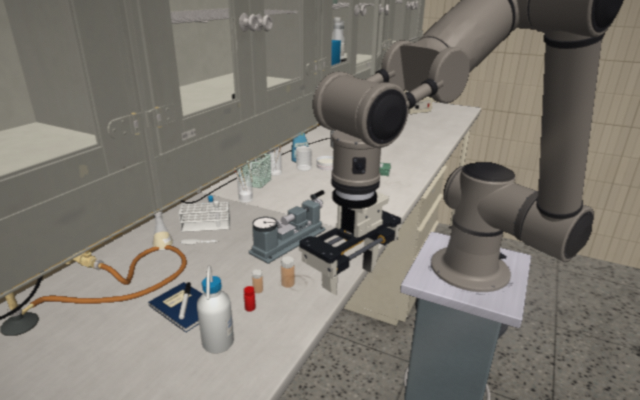

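View pics/top0.png

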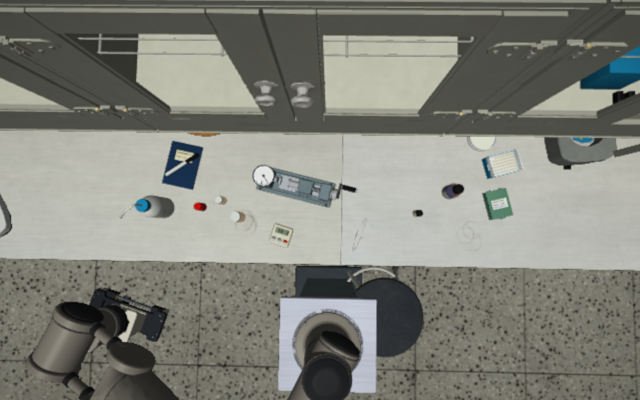

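Scene view: small amber vial at about (258,282), larger amber at (288,270), red one at (250,298), and the gauge with its dial at (264,225) and crank at (318,196). Top view: small amber at (220,199), larger at (237,216), red at (200,207), dial at (263,176), crank handle at (348,189). Dark bottles are at (418,213) and (453,190), which are presumably the oil and stain bystanders.

```bash
cat >> h.py <<'E'
from scipy.spatial.transform import Rotation as R
def T_tool(o):
    T=np.eye(4); T[:3,:3]=R.from_euler("xyz",o["tcp_rot"]).as_matrix(); T[:3,3]=o["tool_pos"]; return T
def ray(o,c,u,v):
    T=np.array(c["pose"]) if "pose" in c else T_tool(o)@np.array(c["T_tool_cam"])
    f=200/np.tan(np.radians(c["vfov"]/2))
    d=T[:3,:3]@np.array([(u-c["cx"])/f,-(v-c["cy"])/f,-1]); return T[:3,3],d/np.linalg.norm(d)
def onz(o,c,u,v,z):
    p,d=ray(o,c,u,v); return p+d*(z-p[2])/d[2]
def proj(o,c,P):
    T=np.array(c["pose"]) if "pose" in c else T_tool(o)@np.array(c["T_tool_cam"])
    f=200/np.tan(np.radians(c["vfov"]/2))
    q=np.linalg.inv(T)@np.append(P,1); return np.array([c["cx"]-f*q[0]/q[2],c["cy"]+f*q[1]/q[2]])
def tri(r):
    A=sum(np.eye(3)-np.outer(d,d) for p,d in r); b=sum((np.eye(3)-np.outer(d,d))@p for p,d in r)
    x=np.linalg.solve(A,b); return x,[round(float(np.linalg.norm((np.eye(3)-np.outer(d,d))@(x-p))),1) for p,d in r]
E
python3 - <<'E'
from h import *
o,c,t=cap("top"); o,cs,s=cap("scene")
a=cv2.resize(t[150:240,180:370],None,fx=4,fy=4,interpolation=cv2.INTER_CUBIC)
b=cv2.resize(s[170:320,220:410],None,fx=4,fy=4,interpolation=cv2.INTER_CUBIC)[:600]
cv2.imwrite("pics/topc.png",a);cv2.imwrite("pics/scenec.png",b)
for n,u,v,z in (("small",220,199,58),("large",237,216,90),("red",200,207,58),("dial",263,176,110),("crank end",354,190,90),("oil",418,213,66),("stain",453,190,116)): print(n,onz(o,c,u,v,z).round())
E
```

```text
small [470. 351.  58.]
large [415. 287.  90.]
red [443. 415.  58.]
dial [540. 205. 110.]
crank end [502. -77.  90.]
oil [ 434. -282.   66.]
stain [ 504. -376.  116.]
```

View pics/topc.png

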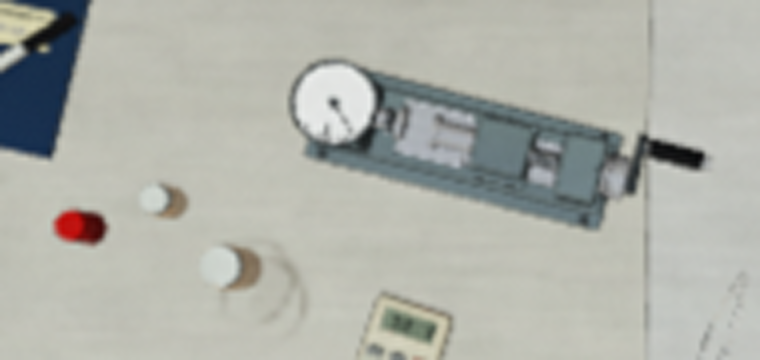

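View pics/scenec.png

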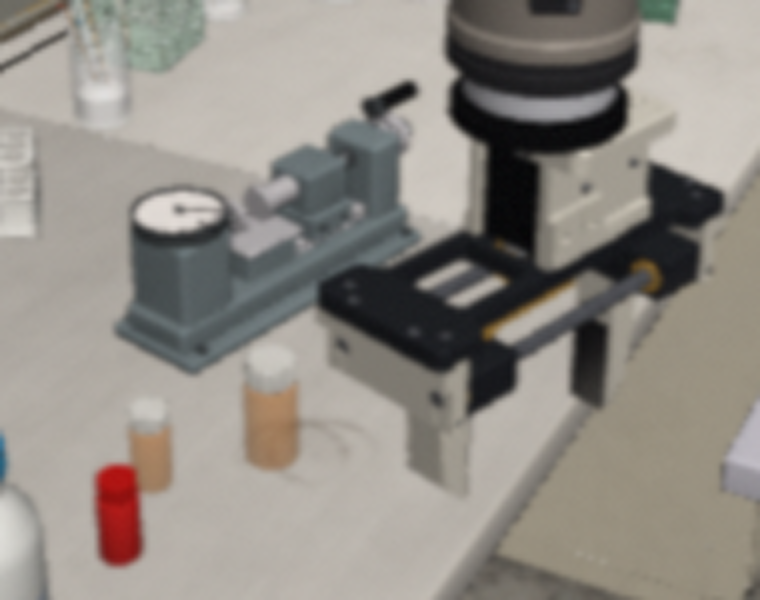

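Candidates in the scene crop are the small amber vial with white cap (150,445), the larger amber one (272,405) and the red one (118,515). I choose the small amber one. The top crop shows the gauge's +y running right to left, the handle near the top of its circle, and the pointer at rest. Next I'll get a close look with the wrist camera above the gauge.

```bash
cat >> h.py <<'E'
def goto(P,yaw,o=None):
    o=o or get_obs(); T=T_tool(o)
    rt=R.from_euler("xyz",[np.pi,0,yaw]); r0=R.from_matrix(T[:3,:3])
    print("dp",(T[:3,:3].T@(np.array(P)-T[:3,3])/1000).round(4).tolist(),"rot",(r0.inv()*rt).as_rotvec().round(4).tolist())
E
python3 -c "
from h import *
goto([500,40,330],1.44)"
```

```text
dp [-0.4638, -0.3339, -0.1034] rot [-0.0006, 0.0004, 1.3908]
```

```bash
python3 -m pendant '{"dp":[[-0.02,-0.01,-0.06],[-0.08,-0.05,-0.1],[-0.15,-0.10,-0.1],[-0.20,-0.14,-0.1],[-0.26,-0.18,-0.1],[-0.32,-0.23,-0.1],[-0.38,-0.28,-0.1],[-0.43,-0.31,-0.1]],"rotation":[[0,0,0.18],[0,0,0.36],[0,0,0.54],[0,0,0.72],[0,0,0.9],[0,0,1.08],[0,0,1.26],[0,0,1.39]]}'
python3 - <<'E'
from h import *
o,c,im=cap("wrist"); cv2.imwrite("pics/w1.png",im); print(o["time"],o["tool_pos"],o["tcp_rot"],o["joint_positions"].round(2))
goto([500,40,330],1.44)
E
```

```text
time: 1.25
tool_pos: [428.3, 135.5, 326.8]
tcp_rot: [3.141, -0.0, 1.436]
contact_force: [0.7, 0.6, 0.3]
grip_width: 92.0
finger_force: 0.0
1.25 [428.30130983 135.48350787 326.80469514] [ 3.14105421e+00 -4.19369001e-04  1.43585978e+00] [0.14 0.14 1.52 0.   1.48 0.27]
dp [-0.079, 0.0799, -0.0032] rot [0.0029, 0.0037, -0.0144]
```

View pics/w1.png

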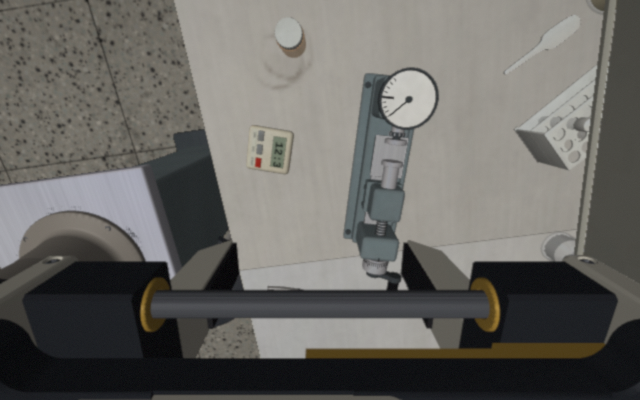

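Wrist view: dial centre at (408,98), pointer at rest to the lower left, set line at (388,97) pointing to gauge -x. The larger vial's cap is at (289,33), and the handle at (393,283) is half hidden by the gripper rail. I'll take two better positions for triangulation.

```bash
cat >> h.py <<'E'
def save(tag,n="wrist"):
    import pickle
    o,c,im=cap(n); cv2.imwrite(f"pics/{tag}.png",im); pickle.dump((o,c,im),open(tag+".pkl","wb")); return o,c,im
def load(tag):
    import pickle; return pickle.load(open(tag+".pkl","rb"))
E
python3 -m pendant '{"dp":[[-0.05,0.04,0],[-0.09,0.075,0],[-0.11,0.09,0],[-0.115,0.09,0],[-0.115,0.09,0],[-0.115,0.09,0]],"rotation":[[0,0,0],[0,0,0],[0,0,0],[0,0,0],[0,0,0],[0,0,0]]}' && python3 -c "
from h import *
save('a')" && python3 -m pendant '{"dp":[[-0.04,0,0.04],[-0.08,-0.02,0.06],[-0.1,-0.06,0.08],[-0.1,-0.06,0.08],[-0.1,-0.06,0.08],[-0.1,-0.06,0.08]],"rotation":[[0,0,0],[0,0,0],[0,0,0],[0,0,0],[0,0,0],[0,0,0]]}' && python3 -c "
from h import *
save('b')
a=load('a')[2][0:270,250:560];b=load('b')[2][0:270,250:560]
cv2.imwrite('pics/ab.png',cv2.resize(np.vstack([a,b]),None,fx=1.11*2*.5,fy=1.11*2*.5) if 0 else np.hstack([a,b])[:, :800])"
```

```text
time: 2.05
tool_pos: [501.4, 12.7, 326.8]
tcp_rot: [3.141, -0.0, 1.442]
contact_force: [-0.9, 0.2, -0.1]
grip_width: 91.3
finger_force: 0.0
time: 2.85
tool_pos: [430.7, -79.4, 247.4]
tcp_rot: [3.139, 0.0, 1.442]
contact_force: [-0.1, 0.3, -0.0]
grip_width: 91.8
finger_force: 0.0
```

View pics/ab.png

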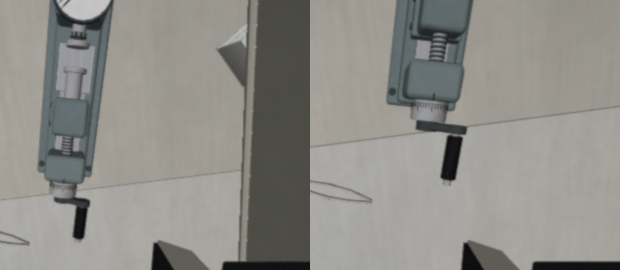

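Left half (view a, column +250): handle from about (330,207) to (328,240), headstock at (315,168). Right half (view b, column -60): handle from about (396,137) to (388,185). The handle lies to gauge +x of the hub. Now triangulating.

Run:
```python
from h import *
W={'a':(315,345,196,250),'b':(375,410,128,192)}
ends={}
for k,(x0,x1,y0,y1) in W.items():
    o,c,im=load(k); s=im[y0:y1,x0:x1].max(2)
    m=(s<45).astype(np.uint8)
    n,l,st,ce=cv2.connectedComponentsWithStats(m)
    i=1+np.argmax([ (st[j,3]) for j in range(1,n)]); ys,xs=np.where(l==i)
    pts=np.c_[xs+x0,ys+y0]; mu=pts.mean(0); 
    r=cv2.minAreaRect(pts.astype(np.float32)); print(k,st[i],mu,r)
    bx=cv2.boxPoints(r); bx=bx[np.argsort(bx[:,1])]; ends[k]=(bx[:2].mean(0),bx[2:].mean(0),mu)
for j,nm in enumerate(("inner","outer","mean")):
    R_=[ray(*load(k)[:2],*ends[k][j]) for k in W]; print(nm,[ends[k][j].round(1).tolist() for k in W],tri(R_)[0].round(1),tri(R_)[1])
# foot left edge & right edge
for k,rows in (('a',range(10,165)),('b',range(5,98))):
    o,c,im=load(k); h=cv2.cvtColor(im,cv2.COLOR_BGR2HSV)
    m=(h[:,:,0]>80)&(h[:,:,0]<110)&(h[:,:,1]>35)&(h[:,:,2]>50)&(h[:,:,2]<190)
    m[:,:270]=0;m[:,480:]=0
    L=[];Rr=[]
    for v in rows:
        u=np.where(m[v])[0]
        if len(u)>10: L.append(onz(o,c,u[0]-.5,v,10)[:2]); Rr.append(onz(o,c,u[-1]+.5,v,10)[:2])
    for nm,e in (("L",L),("R",Rr)):
        f=cv2.fitLine(np.array(e,np.float32),cv2.DIST_HUBER,0,.01,.01).ravel(); d=f[:2]*np.sign(f[1]); n=np.array([d[1],-d[0]])
        print(k,nm,"dir ang gauge-x yaw",np.arctan2(-d[0],d[1]).round(4),"offset",(n@f[2:]).round(1))
```

```text
a [  9  11  13  32 288] [329.70833333 222.29166667] ((329.61541748046875, 222.5769500732422), (9.550674438476562, 30.7606143951416), 7.125016689300537)
b [  7   8  20  44 578] [391.08650519 157.29065744] ((390.9360046386719, 157.35198974609375), (13.595293045043945, 43.29027557373047), 10.30484676361084)
inner [[331.5, 207.3000030517578], [394.79998779296875, 136.10000610351562]] [510.6 -37.1  92.1] [0.1, 0.1]
outer [[327.70001220703125, 237.8000030517578], [387.1000061035156, 178.60000610351562]] [500.2 -78.6  94.5] [0.3, 0.3]
mean [[329.7, 222.3], [391.1, 157.3]] [505.7 -57.5  92.8] [0.0, 0.0]
a L dir ang gauge-x yaw -0.6534 offset 278.6
a R dir ang gauge-x yaw -0.1325 offset 490.1Traceback (most recent call last):
  File "<stdin>", line 24, in <module>
cv2.error: OpenCV(4.12.0) /io/opencv/modules/imgproc/src/linefit.cpp:618: error: (-215:Assertion failed) npoints2 >= 0 || npoints3 >= 0 in function 'fitLine'
```

Run:
```python
from h import *
o,c,im=load('a'); h=cv2.cvtColor(im,cv2.COLOR_BGR2HSV)
print([h[v,u].tolist() for u,v in ((298,100),(320,118),(315,165),(345,100),(280,100),(293,160))])
for k,r0,r1,U in (('a',30,160,(285,360)),('b',5,90,(315,480))):
    o,c,im=load(k); b=im.astype(int); m=(b[:,:,0]-b[:,:,2]>8)  # bluish
    L=[];Rr=[]
    for v in range(r0,r1):
        u=np.where(m[v,U[0]-20:U[1]+20])[0]+U[0]-20
        if len(u)>5: L.append(onz(o,c,u[0]-.5,v,12)[:2]); Rr.append(onz(o,c,u[-1]+.5,v,12)[:2])
    for nm,e in (("L",L),("R",Rr)):
        f=cv2.fitLine(np.array(e,np.float32),cv2.DIST_HUBER,0,.01,.01).ravel(); d=f[:2]*np.sign(f[1]); n=np.array([d[1],-d[0]])
        print(k,nm,len(e),"yaw",np.arctan2(-d[0],d[1]).round(4),"off",(n@f[2:]).round(1))
# dial
im=cv2.imread("pics/w1.png"); ow={"tool_pos":np.array([428.3,135.48,326.8]),"tcp_rot":np.array([3.14105,-.00042,1.43586])}
ot,ct,it=cap("top")
R_=[]
for I,(cc,(x0,x1,y0,y1),oo) in ((im,(load('a')[1],(370,445,60,135),ow)),(it,(ct,(250,276,163,189),ot))):
    s=I[y0:y1,x0:x1]; m=(s.min(2)>205).astype(np.uint8); cn=max(cv2.findContours(m,0,1)[0],key=cv2.contourArea)
    e=cv2.fitEllipse(cv2.convexHull(cn)); print(e); u=e[0][0]+x0,e[0][1]+y0; R_.append(ray(oo,cc,*u)); print(onz(oo,cc,*u,110).round(1))
print(tri(R_))
```

```text
[[96, 33, 115], [94, 31, 115], [95, 28, 119], [95, 29, 113], [22, 17, 164], [93, 27, 103]]
a L 130 yaw -0.2313 off 438.2
a R 130 yaw -0.2354 off 516.9
b L 85 yaw -0.2321 off 437.5
b R 85 yaw -0.1629 off 528.5Traceback (most recent call last):
  File "<stdin>", line 18, in <module>
ValueError: max() iterable argument is empty
```

```bash
cat >> h.py <<'E'
YAW=-0.232; N=np.array([np.cos(YAW),np.sin(YAW),0]); G=np.array([-np.sin(YAW),np.cos(YAW),0])
O=N*478.4+G*226.1
def w2g(p): p=np.array(p)-O; return np.array([p@N,p@G,p[2]])
def g2w(p): return O+N*p[0]+G*p[1]+np.array([0,0,p[2]])
TY=np.pi/2+YAW
E
python3 - <<'E'
from h import *
o,c,im=load('a')
for u,v,z in ((323,68,80),(323,68,94),(326,45,80),(328,22,60),(318,100,80)): print(u,v,z,w2g(onz(o,c,u,v,z)).round(1))
cv2.imwrite('pics/ac.png',cv2.resize(im[10:150,270:390],None,fx=4,fy=4,interpolation=cv2.INTER_CUBIC))
goto(g2w([26.9,-171,150]),TY); goto(g2w([26.9,-171,79.3]),TY)
E
```

```text
323 68 80 [-2.2 24.  80. ]
323 68 94 [-2.2 22.6 94. ]
326 45 80 [-1.4 49.  80. ]
328 22 60 [-1.7 77.2 60. ]
318 100 80 [ -4.5 -12.7  80. ]
dp [0.0262, 0.0711, 0.0971] rot [0.0012, 0.0, 0.1032]
dp [0.0262, 0.0711, 0.1678] rot [0.0012, 0.0, 0.1032]
```

View pics/ac.png

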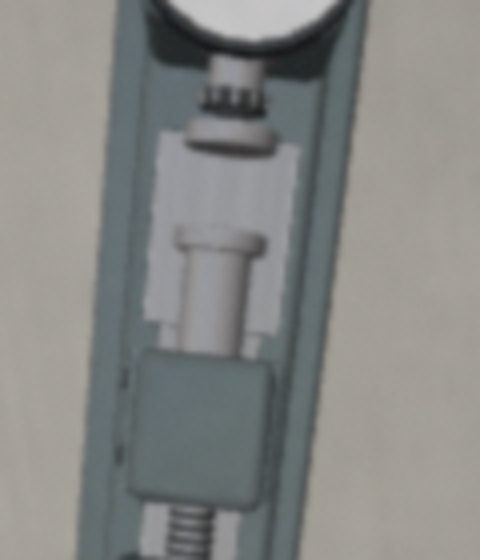

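Crop: the jaw disc's front edge is at view a (325,68) and the sprung disc at (328,47). That puts the jaw face at gauge y ≈ 22.6, so the gap is about 22 mm and travel about 17.6. The handle is at gauge (26.9, -166, 93). That is radius 30 and angle φ ≈ 26° above +x, consistent with the sizes given. Now to grasp the handle.

```bash
python3 -m pendant '{"dp":[[0.02,0.05,0.03],[0.026,0.071,0.08],[0.026,0.071,0.10],[0.026,0.071,0.125],[0.026,0.071,0.15],[0.026,0.071,0.168],[0.026,0.071,0.168],[0.026,0.071,0.168]],"rotation":[[0,0,0.1],[0,0,0.103],[0,0,0.103],[0,0,0.103],[0,0,0.103],[0,0,0.103],[0,0,0.103],[0,0,0.103]]}' 0.045 && python3 -m pendant '{"dp":[[0,0,0],[0,0,0],[0,0,0],[0,0,0]],"rotation":[[0,0,0],[0,0,0],[0,0,0],[0,0,0]]}' 0.0 && python3 -c "
from h import *
o=get_obs(); print(w2g(o['tool_pos']),o['moment'].round(2))"
```

```text
time: 3.95
tool_pos: [504.0, -63.1, 79.2]
tcp_rot: [3.14, -0.0, 1.338]
contact_force: [-0.4, -0.4, 0.3]
grip_width: 45.2
finger_force: 0.0
time: 4.45
tool_pos: [504.1, -63.4, 79.0]
tcp_rot: [3.139, 0.0, 1.338]
contact_force: [2.2, -1.5, 0.7]
grip_width: 14.9
finger_force: 30.0
[  26.81506492 -171.93130024   79.01472492] [-0.28 -0.22  0.03]
```

```bash
python3 -m pendant '{"dp":[[0,-0.0071,-0.0093],[0,-0.0173,-0.0151],[0,-0.0289,-0.0166],[0,-0.0402,-0.0136],[0,-0.0495,-0.0065],[0,-0.0553,0.0037],[0,-0.0568,0.0153],[0,-0.0538,0.0266]],"rotation":[[0,0,0],[0,0,0],[0,0,0],[0,0,0],[0,0,0],[0,0,0],[0,0,0],[0,0,0]]}'; python3 -c "
from h import *
o=get_obs(); print(w2g(o['tool_pos']),o['moment'].round(2), o['contact_force']@N)"
```

```text
time: 5.45
tool_pos: [451.3, -50.6, 52.1]
tcp_rot: [3.14, -0.0, 1.338]
contact_force: [5.6, 1.3, 8.7]
grip_width: 15.0
finger_force: 30.0
[ -27.53448373 -171.54024378   52.06591375] [ 0.32 -0.76 -0.05] 5.149400381334923
```

```bash
python3 -m pendant '{"dp":[[0,0.0071,0.0093],[0,0.0173,0.0151],[0,0.0289,0.0166],[0,0.0402,0.0136],[0,0.0495,0.0065],[0,0.0553,-0.0037],[0,0.0568,-0.0153],[0,0.0538,-0.0266]],"rotation":[[0,0,0],[0,0,0],[0,0,0],[0,0,0],[0,0,0],[0,0,0],[0,0,0],[0,0,0]]}';  python3 -c "
from h import *
o=get_obs(); print(w2g(o['tool_pos']),o['moment'].round(2), o['contact_force']@N)"; python3 -m pendant '{"dp":[[0,-0.0071,-0.0093],[0,-0.0173,-0.0151],[0,-0.0289,-0.0166],[0,-0.0402,-0.0136],[0,-0.0495,-0.0065],[0,-0.0553,0.0037],[0,-0.0568,0.0153],[0,-0.0538,0.0266]],"rotation":[[0,0,0],[0,0,0],[0,0,0],[0,0,0],[0,0,0],[0,0,0],[0,0,0],[0,0,0]]}'; python3 -c "
from h import *
o=get_obs(); print(w2g(o['tool_pos']),o['moment'].round(2), o['contact_force']@N)
o,c,t=save('t1','top'); save('s1','scene')"
```

```text
time: 6.45
tool_pos: [504.4, -63.5, 79.0]
tcp_rot: [3.139, -0.0, 1.337]
contact_force: [4.4, -1.6, -5.0]
grip_width: 15.1
finger_force: 30.0
[  27.0435052  -171.88765247   79.01333541] [-0.31 -0.5  -0.06] 4.600719667729622
time: 7.45
tool_pos: [451.4, -50.6, 52.1]
tcp_rot: [3.14, -0.0, 1.338]
contact_force: [3.7, 0.3, 8.1]
grip_width: 15.1
finger_force: 30.0
[ -27.50512367 -171.52606845   52.13859737] [ 0.15 -0.6  -0.06] 3.5761914112298436
```

```bash
python3 -m pendant '{"dp":[[0,0,0],[0,0,0],[0,0,-0.06],[0,0,-0.12],[0.03,0,-0.17],[0.09,-0.01,-0.17],[0.15,-0.01,-0.17],[0.16,-0.01,-0.17]],"rotation":[[0,0,0],[0,0,0],[0,0,0],[0,0,0],[0,0,0],[0,0,0],[0,0,0],[0,0,0]]}' 0.05; python3 -c "
from h import *
save('g1')"; python3 -m pendant '{"dp":[[0.06,-0.015,0],[0.12,-0.03,0],[0.18,-0.05,0],[0.22,-0.063,0],[0.234,-0.063,0],[0.234,-0.063,0],[0.234,-0.063,0]],"rotation":[[0,0,0],[0,0,0],[0,0,0],[0,0,0],[0,0,0],[0,0,0],[0,0,0]]}';python3 -c "
from h import *
save('v1')
a=load('g1')[2][0:260,200:520];b=load('v1')[2][0:260,160:560]
cv2.imwrite('pics/gv.png',np.hstack([a,b]))"
```

```text
time: 8.55
tool_pos: [477.2, 110.2, 221.5]
tcp_rot: [-3.14, -0.0, 1.342]
contact_force: [0.5, -0.7, -0.9]
grip_width: 49.8
finger_force: 0.0
time: 9.48
tool_pos: [471.3, 347.6, 221.9]
tcp_rot: [-3.141, 0.001, 1.336]
contact_force: [0.2, 0.3, -0.1]
grip_width: 50.0
finger_force: 0.0
```

View pics/gv.png

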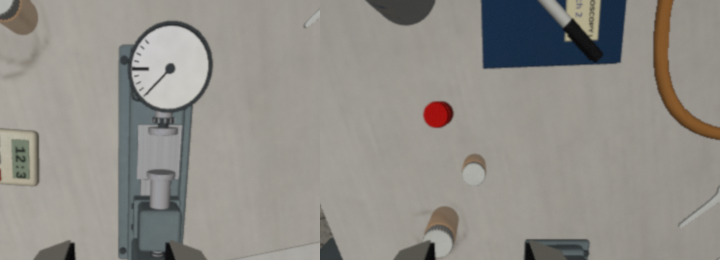

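Left half (view g1, column +200): dial at (370,67), jaw disc front at about row 172, sprung disc at about row 132, so the gap is about 37 mm. Right half (view v1, column -160): vial cap at (313,175), red at (277,114), large vial at (280,235).

```bash
cat >> h.py <<'E'
def blob(im,box,f,k=0):
    x0,x1,y0,y1=box; m=f(im[y0:y1,x0:x1].astype(int)).astype(np.uint8)
    n,l,st,ce=cv2.connectedComponentsWithStats(m); i=1+np.argmax(st[1:,4]); ys,xs=np.where(l==i)
    (cx,cy),r=cv2.minEnclosingCircle(np.c_[xs,ys].astype(np.float32))
    h=cv2.convexHull(np.c_[xs,ys].astype(np.int32)); e=cv2.fitEllipse(h)
    return (e[0][0]+x0,e[0][1]+y0),e[1],st[i]
E
python3 -m pendant '{"dp":[[-0.03,0.02,0.03],[-0.05,0.04,0.05],[-0.05,0.04,0.05],[-0.05,0.04,0.05],[-0.05,0.04,0.05]],"rotation":[[0,0,0],[0,0,0],[0,0,0],[0,0,0],[0,0,0]]}'
python3 - <<'E'
from h import *
o,c,im=save('v2')
o1,c1,i1=load('v1'); og,cg,ig=load('g1')
p=onz(o1,c1,313,175,58); q=proj(o,c,p); print(p,q)
white=lambda b:(b.min(2)>195)
print("bench",i1[170,340],"cap",i1[175,313])
for t in (180,190,200):
    A=blob(i1,(295,332,160,192),lambda b:b.min(2)>t); x,y=int(q[0]),int(q[1]); B=blob(im,(x-22,x+22,y-20,y+20),lambda b:b.min(2)>t)
    print(t,A,B,tri([ray(o1,c1,*A[0]),ray(o,c,*B[0])]))
am=lambda b:(b[:,:,2]-b[:,:,0]>40)
print("amber",blob(i1,(295,335,145,195),am),blob(im,(x-30,x+30,y-45,y+25),am))
D=blob(ig,(325,415,20,115),lambda b:b.min(2)>200); print("dial",D,w2g(onz(og,cg,*D[0],110)))
cv2.imwrite('pics/vg.png',np.hstack([cv2.resize(im[y-50:y+40,x-45:x+45],(400,400)),cv2.resize(ig[110:220,305:415],(400,400))]))
E
```

```text
time: 10.15
tool_pos: [498.3, 292.3, 173.1]
tcp_rot: [3.14, -0.001, 1.338]
contact_force: [-0.5, -0.4, 0.6]
grip_width: 49.6
finger_force: 0.0
[466.78239682 360.03254893  58.        ] [265.37526658 133.31113795]
bench [145 153 156] cap [163 169 168]Traceback (most recent call last):
  File "<stdin>", line 8, in <module>
  File "h.py", line 38, in blob
    n,l,st,ce=cv2.connectedComponentsWithStats(m); i=1+np.argmax(st[1:,4]); ys,xs=np.where(l==i)
                                                       ~~~~~~~~~^^^^^^^^^^
    return _wrapfunc(a, 'argmax', axis=axis, out=out, **kwds)
    return bound(*args, **kwds)
ValueError: attempt to get argmax of an empty sequence
```

Run:
```python
from h import *
o,c,im=load('v2'); o1,c1,i1=load('v1'); og,cg,ig=load('g1')
x,y=265,133; res={}
for t in (157,161,165):
    f=lambda b:cv2.morphologyEx(((b.min(2)>t)&(b[:,:,2]-b[:,:,0]<20)).astype(np.uint8),cv2.MORPH_OPEN,np.ones((3,3)))
    A=blob(i1,(298,328,162,188),f); B=blob(im,(x-18,x+18,y-18,y+18),f)
    print(t,A,B,tri([ray(o1,c1,*A[0]),ray(o,c,*B[0])]))
am=lambda b:(b[:,:,2]-b[:,:,0]>40)
print("amber",blob(i1,(295,335,145,195),am),blob(im,(x-30,x+30,y-45,y+25),am))
for z in (100,110): print("dial",(D:=blob(ig,(325,415,20,115),lambda b:b.min(2)>170)),w2g(onz(og,cg,*D[0],z)))
cv2.imwrite('pics/vg.png',np.hstack([cv2.resize(im[y-50:y+40,x-45:x+45],(400,400)),cv2.resize(ig[110:220,305:415],(400,400))]))
```

```text
157 ((313.08935832977295, 174.12126636505127), (19.66765785217285, 20.53888702392578), array([  5,   3,  21,  20, 325], dtype=int32)) ((265.53075981140137, 132.28838539123535), (25.005033493041992, 26.490234375), array([  6,   5,  26,  26, 529], dtype=int32)) (array([467.05132345, 360.79892244,  57.43423653]), [0.0, 0.0])
161 ((313.1096611022949, 173.49988842010498), (17.525558471679688, 20.031095504760742), array([  6,   3,  20,  18, 279], dtype=int32)) ((265.5747528076172, 131.6057357788086), (22.2773494720459, 25.815462112426758), array([  7,   6,  25,  22, 424], dtype=int32)) (array([467.17932853, 361.32842755,  56.96673508]), [0.0, 0.0])
165 ((308.0, 171.0), (6.324555397033691, 6.324555397033691), array([ 7,  6,  7,  5, 28], dtype=int32)) ((258.61530780792236, 127.66675758361816), (7.573313236236572, 12.153740882873535), array([ 8,  7,  8,  9, 51], dtype=int32)) (array([462.99462069, 365.90655277,  60.52104397]), [0.0, 0.0])Traceback (most recent call last):
  File "<stdin>", line 9, in <module>
  File "h.py", line 40, in blob
    h=cv2.convexHull(np.c_[xs,ys].astype(np.int32)); e=cv2.fitEllipse(h)
                                                       ~~~~~~~~~~~~~~^^^
cv2.error: OpenCV(4.12.0) /io/opencv/modules/imgproc/src/shapedescr.cpp:361: error: (-201:Incorrect size of input array) There should be at least 5 points to fit the ellipse in function 'fitEllipseNoDirect'
```

Run:
```python
from h import *
og,cg,ig=load('g1')
goto([467.1,361,14],TY)
D=blob(ig,(325,415,20,115),lambda b:b.min(2)>150); print("dial",D,w2g(onz(og,cg,*D[0],110)))
cv2.imwrite('pics/gc.png',cv2.resize(ig[110:220,305:415],(500,500),interpolation=cv2.INTER_CUBIC))
print([(z,w2g(onz(og,cg,360,172,z)).round(1)) for z in (66,80,94)],w2g(onz(og,cg,362,132,94)).round(1))
```

```text
dp [0.0595, -0.0462, 0.1589] rot [0.0012, -0.0011, -0.0002]
dial ((369.3587951660156, 66.7848892211914), (75.35195922851562, 82.51776885986328), array([   7,    6,   76,   82, 4620], dtype=int32)) [ -0.7928283  101.43574102 110.        ]
[(66, array([ 1.1,  7.3, 66. ])), (80, array([-0.7, 10.3, 80. ])), (94, array([-2.5, 13.3, 94. ]))] [-2.3 49.5 94. ]
```

View pics/gc.png

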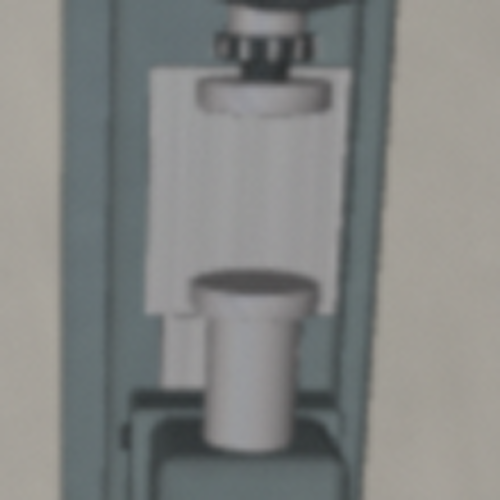

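Crop: jaw disc at u≈360.7 with its face at y≈10.5, sprung disc at u≈363 with its face at y≈46.5. The gap is about 36 mm, which is open enough, and the axis is at x≈-0.3 in my frame. The vial measured (467, 361), top at 57.4 against 58 expected. Now I'll grasp it.

```bash
python3 -m pendant '{"dp":[[0.04,-0.03,0.02],[0.06,-0.046,0.06],[0.06,-0.046,0.10],[0.06,-0.046,0.14],[0.06,-0.046,0.159],[0.06,-0.046,0.159],[0.06,-0.046,0.159]],"rotation":[[0,0,0],[0,0,0],[0,0,0],[0,0,0],[0,0,0],[0,0,0],[0,0,0]]}' && python3 -m pendant '{"dp":[[0,0,0],[0,0,0],[0,0,0],[0,0,-0.02],[0,0,-0.07],[0,0,-0.13]],"rotation":[[0,0,0],[0,0,0],[0,0,0],[0,0,0],[0,0,0],[0,0,0]]}' 0.0
python3 - <<'E'
from h import *
o,c,im=save('v3'); o,cs,s=save('s3','scene')
goto(g2w([-0.3,28,150]),TY); goto(g2w([-0.3,28,72]),TY)
q=proj(o,cs,o['tool_pos']).astype(int); print(q)
a=cv2.resize(s[q[1]-45:q[1]+45,q[0]-45:q[0]+45],(400,400)); b=cv2.resize(im,(640,400))[:, 120:520]
cv2.imwrite('pics/held.png',np.hstack([a,b]))
E
```

```text
time: 11.08
tool_pos: [467.9, 361.4, 14.3]
tcp_rot: [3.14, -0.002, 1.338]
contact_force: [-0.3, -0.8, 0.7]
grip_width: 49.9
finger_force: 0.0
time: 11.82
tool_pos: [466.6, 360.2, 143.5]
tcp_rot: [-3.14, 0.002, 1.338]
contact_force: [1.0, 0.2, -0.4]
grip_width: 26.5
finger_force: 30.0
dp [-0.2069, 0.1037, -0.0007] rot [0.0096, -0.0093, -0.001]
dp [-0.2076, 0.1029, 0.0773] rot [0.0096, -0.0093, -0.001]
[252 239]
```

View pics/held.png

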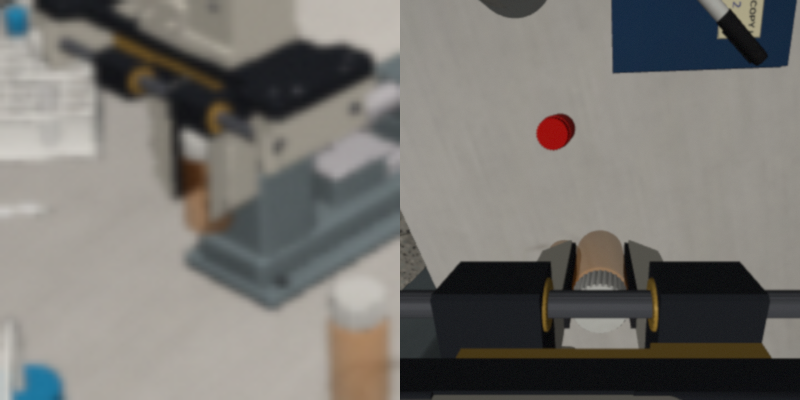

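The vial is held upright between the pads (width 26.5), and the larger vial and the red one are undisturbed. Carrying it over the table.

```bash
python3 -m pendant '{"dp":[[-0.03,0.015,-0.02],[-0.08,0.04,-0.02],[-0.13,0.065,-0.02],[-0.18,0.09,-0.02],[-0.207,0.103,-0.02],[-0.207,0.103,-0.0],[-0.207,0.103,0.01],[-0.207,0.103,0.01]],"rotation":[[0,0,0],[0,0,0],[0,0,0],[0,0,0],[0,0,0],[0,0,0],[0,0,0],[0,0,0]]}' && python3 -m pendant '{"dp":[[0,0,0],[0,0,0]],"rotation":[[0,0,0],[0,0,0]]}'
python3 - <<'E'
from h import *
o=get_obs(); print(w2g(o['tool_pos']))
goto(g2w([-0.3,28,74]),TY)
E
```

```text
time: 12.92
tool_pos: [519.1, 135.7, 132.1]
tcp_rot: [-3.14, 0.001, 1.338]
contact_force: [0.4, -0.8, -0.3]
grip_width: 26.6
finger_force: 30.0
time: 13.18
tool_pos: [520.0, 135.9, 133.6]
tcp_rot: [3.141, -0.0, 1.339]
contact_force: [0.3, 0.3, -0.6]
grip_width: 26.5
finger_force: 30.0
[ -3.53911102  25.69378463 133.55357521]
dp [0.0023, 0.0032, 0.0596] rot [0.0011, -0.0005, -0.0003]
```

```bash
python3 -m pendant '{"dp":[[0.0025,0.0032,0.0],[0.0025,0.0032,0.02],[0.0025,0.0032,0.04],[0.0025,0.0032,0.055],[0.0025,0.0032,0.058],[0.0025,0.0032,0.058],[0.0025,0.0032,0.058]],"rotation":[[0,0,0],[0,0,0],[0,0,0],[0,0,0],[0,0,0],[0,0,0],[0,0,0]]}'
python3 - <<'E'
from h import *
o=get_obs(); print(w2g(o['tool_pos']),o['contact_force'])
o,c,im=save('p1'); save('s4','scene')
E
```

```text
time: 14.05
tool_pos: [524.0, 137.2, 75.7]
tcp_rot: [3.14, -0.001, 1.338]
contact_force: [-0.5, 0.5, 0.1]
grip_width: 25.9
finger_force: 30.0
[-2.02656901e-02  2.79092309e+01  7.56912452e+01] [-0.53768908  0.48071158  0.14134164]
```

Lower in small steps until contact.

```bash
python3 -m pendant '{"dp":[[0,0,0.001],[0,0,0.002],[0,0,0.0025],[0,0,0.0025]],"rotation":[[0,0,0],[0,0,0],[0,0,0],[0,0,0]]}'; python3 -m pendant '{"dp":[[0,0,0.0005],[0,0,0.001],[0,0,0.001]],"rotation":[[0,0,0],[0,0,0],[0,0,0]]}'; python3 -c "
from h import *
o=get_obs(); print(w2g(o['tool_pos']),o['contact_force'])"
```

```text
time: 14.65
tool_pos: [523.4, 137.1, 72.4]
tcp_rot: [-3.141, -0.0, 1.338]
contact_force: [0.3, 0.6, 0.3]
grip_width: 26.4
finger_force: 30.0
time: 15.02
tool_pos: [523.5, 137.1, 71.6]
tcp_rot: [3.141, -0.0, 1.338]
contact_force: [-0.3, -0.2, 0.4]
grip_width: 26.2
finger_force: 30.0
[-0.47550695 27.71157054 71.56792686] [-0.2956762  -0.15429615  0.42587971]
```

```bash
python3 -m pendant '{"dp":[[0,0,0.0005],[0,0,0.001],[0,0,0.001]],"rotation":[[0,0,0],[0,0,0],[0,0,0]]}'; python3 -m pendant '{"dp":[[0,0,0.0005],[0,0,0.001],[0,0,0.001]],"rotation":[[0,0,0],[0,0,0],[0,0,0]]}'; python3 -c "
from h import *
o=get_obs(); print(w2g(o['tool_pos']),o['contact_force'])"
```

```text
time: 15.4
tool_pos: [523.5, 137.2, 71.5]
tcp_rot: [3.141, -0.0, 1.338]
contact_force: [-3.3, 0.3, 9.7]
grip_width: 26.8
finger_force: 30.0
time: 15.78
tool_pos: [523.5, 137.2, 71.5]
tcp_rot: [3.14, -0.0, 1.338]
contact_force: [-6.2, -1.0, 17.0]
grip_width: 26.2
finger_force: 30.0
[-0.41991756 27.76892089 71.47736804] [-6.1770595  -1.01954067 16.9520176 ]
```

```bash
python3 -m pendant '{"dp":[[0,0,-0.001],[0,0,-0.0017],[0,0,-0.0017]],"rotation":[[0,0,0],[0,0,0],[0,0,0]]}' && python3 -m pendant '{"dp":[[0,0,0],[0,0,0],[0,0,-0.01],[0,0,-0.05],[0,0,-0.10],[-0.01,0,-0.15],[-0.01,0,-0.15],[-0.01,0,-0.15]],"rotation":[[0,0,0],[0,0,0],[0,0,0],[0,0,0],[0,0,0],[0,0,0],[0,0,0],[0,0,0]]}' 0.06
python3 - <<'E'
from h import *
o,c,im=save('p2'); print(w2g(o['tool_pos']))
cv2.imwrite('pics/p2c.png',cv2.resize(im[20:240,230:430],(600,600),interpolation=cv2.INTER_CUBIC)[:, :])
for n,P in (("cap",[-.3,27.8,116]),("base",[-.3,27.8,58])): print(n,proj(o,c,g2w(P)))
E
```

```text
time: 16.15
tool_pos: [523.5, 137.1, 71.5]
tcp_rot: [3.141, -0.0, 1.338]
contact_force: [-2.0, -0.2, 7.2]
grip_width: 26.6
finger_force: 30.0
time: 17.15
tool_pos: [520.7, 127.4, 220.9]
tcp_rot: [-3.141, 0.0, 1.338]
contact_force: [-0.2, -0.2, -0.8]
grip_width: 60.0
finger_force: 0.0
[ -0.8987698   17.5815489  220.93977169]
cap [320.59461094 191.12432042]
base [320.53467664 176.12889401]
```

View pics/p2c.png

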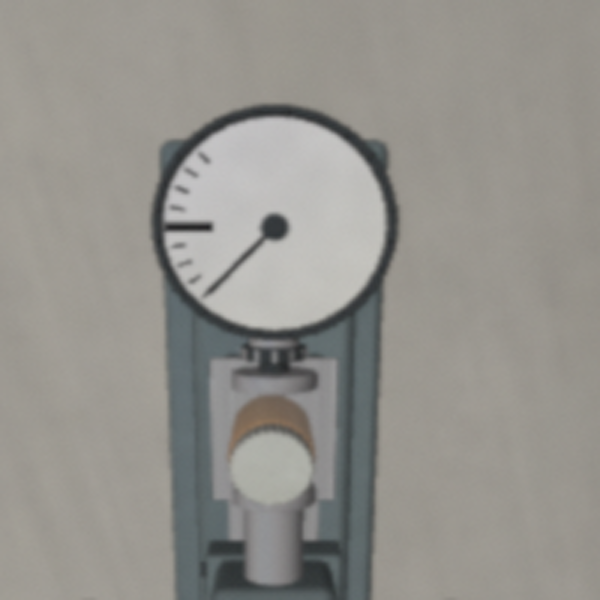

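Crop: the vial stands upright on the table, cap at crop (272,465) in line with the jaw (273) and sprung face (274). The pointer is at rest at (205,296), the dial centre at (274,227) and the set line toward (165,227). Now back to the handle, which was left at φ≈206°.

```bash
python3 -m pendant '{"dp":[[-0.05,-0.01,0],[-0.11,-0.02,0],[-0.15,-0.026,0.01],[-0.15,-0.026,0.01],[-0.15,-0.026,0.01]],"rotation":[[0,0,0],[0,0,0],[0,0,0],[0,0,0],[0,0,0]]}' 0.045
python3 - <<'E'
from h import *
o,c,im=save('k1'); print(w2g(o['tool_pos']))
q=[proj(o,c,g2w([-26.9,y,66.7])).round(0) for y in (-144,-188)]; print(q)
print(im[int(q[0][1])-5:int(q[1][1])+8:4,int(q[0][0])-20:int(q[0][0])+21:3].max(2))
goto(g2w([-27.1,-171,52.7]),TY)
E
```

```text
time: 17.82
tool_pos: [461.2, -12.1, 210.5]
tcp_rot: [-3.14, -0.0, 1.337]
contact_force: [0.3, 0.6, -0.6]
grip_width: 44.6
finger_force: 0.0
[ -26.77811228 -131.81023303  210.5150014 ]
[array([320., 202.]), array([320., 242.])]
[[167 166 167 156  57  63  65  63  58  57  73 129 151 155]
 [159 149 152 161 108  61  63  61  54  55  59  61  63  64]
 [170 173 175 173 124  22  23  22  14  61 171 168 147  59]
 [172 171 174 174 131  20  22  23  17  62 172 174 175 174]
 [171 173 175 174 137  21  19  21  17  61 172 174 175 175]
 [173 173 174 174 137  18  19  19  19  61 171 175 175 174]
 [171 172 173 176 138  18  22  21  18  60 173 173 174 175]
 [172 173 175 174 138  18  21  20  18  65 171 172 173 175]
 [174 174 173 174 139  18  22  19  13  79 171 171 172 174]
 [174 174 174 174 139  20  21  19  13  77 171 171 169 171]
 [174 174 173 174 138  20  24  20  11  78 169 168 169 169]
 [177 176 172 172 161  26  22  19  14 113 171 169 169 169]
 [174 175 174 172 173 169 139 123 126 171 170 170 170 167]
 [173 172 172 171 172 173 171 164 166 169 170 170 168 168]]
dp [-0.0396, -0.0003, 0.158] rot [-0.0009, -0.0005, -0.0004]
```

The handle is exactly where I left it (column 320 predicted, 320 seen).

```bash
python3 -m pendant '{"dp":[[-0.03,0,0.03],[-0.04,0,0.08],[-0.04,0,0.13],[-0.04,0,0.158],[-0.04,0,0.158],[-0.04,0,0.158]],"rotation":[[0,0,0],[0,0,0],[0,0,0],[0,0,0],[0,0,0],[0,0,0]]}' && python3 -m pendant '{"dp":[[0,0,0],[0,0,0],[0,0,0]],"rotation":[[0,0,0],[0,0,0],[0,0,0]]}' 0.0
python3 - <<'E'
from h import *
o=get_obs(); print(w2g(o['tool_pos']),o['contact_force']@N)
save('t2','top')
E
```

```text
time: 18.62
tool_pos: [453.0, -51.0, 54.0]
tcp_rot: [3.14, -0.0, 1.339]
contact_force: [-0.3, 0.4, 0.5]
grip_width: 45.2
finger_force: 0.0
time: 19.0
tool_pos: [452.2, -51.5, 53.7]
tcp_rot: [3.141, -0.0, 1.338]
contact_force: [0.1, -0.1, -0.6]
grip_width: 19.5
finger_force: 0.0
[ -26.43893103 -172.26871662   53.69679607] 0.10722085152019196
```

```bash
python3 -m pendant '{"dp":[[0,0,0],[0,0,0]],"rotation":[[0,0,0],[0,0,0]]}' 0.0; python3 -m pendant '{"dp":[[0,-0.003,-0.0113],[0,-0.0015,-0.0229],[0,0.0043,-0.0331],[0,0.0136,-0.0402],[0,0.0249,-0.0432],[0,0.0365,-0.0417],[0,0.0467,-0.0359],[0,0.0538,-0.0266]],"rotation":[[0,0,0],[0,0,0],[0,0,0],[0,0,0],[0,0,0],[0,0,0],[0,0,0],[0,0,0]]}' && python3 -m pendant '{"dp":[[0,0.003,0.0113],[0,0.0015,0.0229],[0,-0.0043,0.0331],[0,-0.0136,0.0402],[0,-0.0249,0.0432],[0,-0.0365,0.0417],[0,-0.0467,0.0359],[0,-0.0538,0.0266]],"rotation":[[0,0,0],[0,0,0],[0,0,0],[0,0,0],[0,0,0],[0,0,0],[0,0,0],[0,0,0]]}'
python3 - <<'E'
from h import *
o=get_obs(); print(w2g(o['tool_pos']),o['contact_force'].round(1))
o,c,b=save('t3','top'); o2,c2,s=save('s3b','scene')
print(proj(o,c,g2w([0,100,110])),proj(o2,c2,g2w([0,100,110])))
a=load('t1')[2]
cv2.imwrite('pics/d1.png',np.vstack([np.hstack([cv2.resize(I[150:210,240:340],(400,240),interpolation=cv2.INTER_CUBIC) for I in (a,b)]),np.hstack([cv2.resize(I[200:260,240:340],(400,240),interpolation=cv2.INTER_CUBIC) for I in (load('s1')[2],s)])]))
E
```

```text
time: 19.3
tool_pos: [452.2, -51.5, 53.3]
tcp_rot: [3.141, -0.0, 1.338]
contact_force: [1.0, -0.5, 1.1]
grip_width: 15.0
finger_force: 30.0
time: 20.3
tool_pos: [504.9, -64.0, 80.2]
tcp_rot: [3.141, -0.0, 1.338]
contact_force: [-5.6, 2.2, 3.1]
grip_width: 15.0
finger_force: 30.0
time: 21.3
tool_pos: [452.3, -51.6, 53.1]
tcp_rot: [3.141, -0.0, 1.337]
contact_force: [4.3, 1.0, -5.0]
grip_width: 15.6
finger_force: 30.0
[ -26.35012082 -172.29771322   53.06278113] [ 4.3  1.  -5. ]
[262.29622275 175.66935329] [264.02100956 221.43802824]
```

View pics/d1.png

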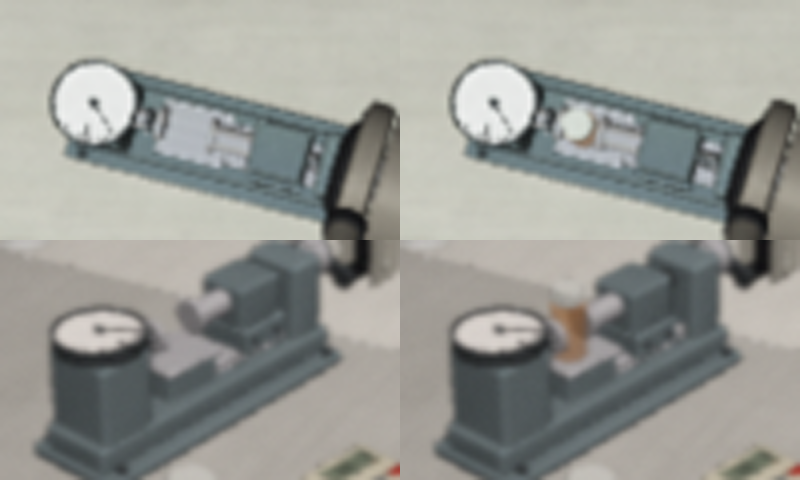

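The pointer has not moved yet in either camera (upper-right and lower-right panels); the vial is close to the faces. I've now viewed 12 pictures against the limit of 10, so from here on I'll measure numerically only. Next is a pointer reader that samples the dial in polar form.

```bash
cat >> h.py <<'E'
def pointer(o,c,im,zc=112,show=0):
    # dial centre found as white blob near its predicted place, then darkness along spokes r 7..16 mm
    g=cv2.GaussianBlur(cv2.cvtColor(im,cv2.COLOR_BGR2GRAY),(3,3),0).astype(np.float32)
    q=proj(o,c,g2w([0,100,zc])); s=np.linalg.norm(proj(o,c,g2w([25,100,zc]))-q)/25
    w=int(44*s); x0,y0=max(0,int(q[0])-w),max(0,int(q[1])-w); sub=g[y0:y0+2*w,x0:x0+2*w]
    hub=cv2.GaussianBlur(sub,(0,0),max(1,3*s)); yy,xx=np.mgrid[:sub.shape[0],:sub.shape[1]]
    hub=hub+1e3*(np.hypot(xx+x0-q[0],yy+y0-q[1])>6*s); b=np.unravel_index(hub.argmin(),hub.shape)
    wt=np.clip(120-sub,0,None)*(np.hypot(xx-b[1],yy-b[0])<4.5*s)
    h=np.array([(wt*xx).sum(),(wt*yy).sum()])/wt.sum()+[x0,y0]
    C=w2g(onz(o,c,*h,zc)); a=np.arange(-0.4,1.8,0.01); rs=np.linspace(8,18,12)
    P=np.array([[proj(o,c,g2w(C+[r*np.cos(np.pi+.8-t),r*np.sin(np.pi+.8-t),0])) for r in rs] for t in a],np.float32)
    v=cv2.remap(g,P[:,:,0].copy(),P[:,:,1].copy(),cv2.INTER_CUBIC).mean(1); d=np.median(v)-v
    k=d.argmax(); sel=np.abs(a-a[k])<0.25; ww=np.clip(d[sel]-.3*d[k],0,None)
    return round(float((a[sel]*ww).sum()/ww.sum()),3),C.round(1)[:2],round(float(d[k]),1)
E
python3 - <<'E'
from h import *
for t in ('g1','p2','t1','t2','t3','s1','s3b','s3'):
    try: print(t,pointer(*load(t)))
    except Exception as e: print(t,e)
E
```

```text
g1 (-0.005, array([ -0.8, 100.2]), 88.6)
p2 (0.001, array([1.000e-01, 1.007e+02]), 81.4)
t1 (nan, array([nan, nan]), 0.0)
t2 (nan, array([nan, nan]), 0.0)
t3 (nan, array([nan, nan]), 0.0)
s1 (nan, array([nan, nan]), 0.0)
s3b (nan, array([nan, nan]), 0.0)
s3 (-0.285, array([ 6.5, 98.1]), 51.1)h.py:50: RuntimeWarning: invalid value encountered in divide
  h=np.array([(wt*xx).sum(),(wt*yy).sum()])/wt.sum()+[x0,y0]
h.py:55: RuntimeWarning: invalid value encountered in scalar divide
  return round(float((a[sel]*ww).sum()/ww.sum()),3),C.round(1)[:2],round(float(d[k]),1)
```

```bash
sed -i 's/np.clip(120-sub,0,None)/np.clip((120 if s>.6 else 0.85*np.percentile(sub,85))-sub,0,None)/' h.py
python3 - <<'E'
from h import *
for t in ('g1','p2','t1','t2','t3','s1','s3b'):
    print(t,pointer(*load(t)))
E
```

```text
g1 (-0.005, array([ -0.8, 100.2]), 88.6)
p2 (0.001, array([1.000e-01, 1.007e+02]), 81.4)
t1 (-0.002, array([ 1.5, 97.6]), 25.0)
t2 (-0.002, array([ 1.5, 97.6]), 24.7)
t3 (-0.002, array([ 1.5, 97.6]), 25.3)
s1 (0.058, array([ -6.3, 103.7]), 16.4)
s3b (0.075, array([ -6.3, 103.6]), 16.1)
```

```bash
python3 -m pendant '{"dp":[[0,-0.003,-0.0113],[0,-0.0015,-0.0229],[0,0.0043,-0.0331]],"rotation":[[0,0,0],[0,0,0],[0,0,0]]}'
python3 - <<'E'
from h import *
print(pointer(*save('t4','top')))
E
```

```text
time: 21.78
tool_pos: [455.0, -52.1, 86.7]
tcp_rot: [-3.139, -0.0, 1.338]
contact_force: [-0.3, 1.5, -7.6]
grip_width: 15.1
finger_force: 30.0
(0.268, array([ 1.5, 97.9]), 25.3)
```

```bash
python3 -m pendant '{"dp":[[0,0.0093,-0.0071],[0,0.0206,-0.0102],[0,0.0322,-0.0087],[0,0.0322,-0.0087],[0,0.0322,-0.0087]],"rotation":[[0,0,0],[0,0,0],[0,0,0],[0,0,0],[0,0,0]]}'
python3 - <<'E'
from h import *
print(w2g(get_obs()['tool_pos']),[pointer(*save('t5','top')) for _ in range(2)])
E
```

```text
time: 22.45
tool_pos: [487.9, -60.1, 95.5]
tcp_rot: [3.14, 0.0, 1.338]
contact_force: [-1.8, -1.3, 2.2]
grip_width: 15.0
finger_force: 30.0
[  10.28362838 -172.38785642   95.45076727] [(0.726, array([ 0.2, 97.8]), 49.0), (0.726, array([ 0.2, 97.8]), 49.1)]
```

```bash
python3 -m pendant '{"dp":[[0,0,0],[0,0,0],[0,0,-0.04],[0.03,0,-0.10],[0.09,-0.01,-0.125],[0.15,-0.011,-0.125],[0.19,-0.011,-0.125],[0.19,-0.011,-0.125]],"rotation":[[0,0,0],[0,0,0],[0,0,0],[0,0,0],[0,0,0],[0,0,0],[0,0,0],[0,0,0]]}' 0.045 && python3 -m pendant '{"dp":[[0,0,0],[0,0,0]],"rotation":[[0,0,0],[0,0,0]]}'
python3 - <<'E'
from h import *
o,c,im=save('p3'); print(w2g(o['tool_pos']),pointer(o,c,im),pointer(*save('t6','top')),pointer(*save('s6','scene')))
# vial body/cap centre check, tilt via amber
print(proj(o,c,g2w([-.3,31,116])))
m=lambda b:(b[:,:,2]-b[:,:,0]>25)
y=int(proj(o,c,g2w([-.3,31,100]))[1]); print("amber",blob(im,(290,350,y-45,y+25),m))
goto(g2w([9.9,-171.5,94.6]),TY)
E
```

```text
time: 23.55
tool_pos: [520.7, 130.3, 219.7]
tcp_rot: [-3.142, -0.001, 1.342]
contact_force: [-0.5, -0.7, -0.1]
grip_width: 44.9
finger_force: 0.0
time: 23.8
tool_pos: [520.5, 126.4, 219.9]
tcp_rot: [-3.141, 0.0, 1.336]
contact_force: [-0.7, -0.3, -0.8]
grip_width: 44.9
finger_force: 0.0
[ -0.88055003  16.56123633 219.8932695 ] (0.682, array([ -0. , 100.8]), 89.5) (1.691, array([-3.8, 96.4]), 68.5) (0.703, array([ -7.3, 103.7]), 25.9)
[320.53687962 186.70188846]
amber ((319.1901378631592, 171.34852981567383), (26.422744750976562, 27.485702514648438), array([ 16,  23,  27,  15, 123], dtype=int32))
dp [-0.1883, 0.0112, 0.1254] rot [0.0, -0.0001, -0.0026]
```

```bash
sed -i 's/np.linspace(8,18,12)/np.linspace(7,15,10)/' h.py
python3 - <<'E'
from h import *
for t in ('p2','g1','p3','t5'): print(t,pointer(*load(t)))
E
python3 -m pendant '{"dp":[[-0.06,0.0,0],[-0.12,0.005,0],[-0.18,0.011,0.01],[-0.189,0.011,0.05],[-0.189,0.011,0.10],[-0.189,0.011,0.125],[-0.189,0.011,0.125],[-0.189,0.011,0.125]],"rotation":[[0,0,0],[0,0,0],[0,0,0],[0,0,0],[0,0,0],[0,0,0],[0,0,0],[0,0,0]]}' 0.045 && python3 -m pendant '{"dp":[[0,0,0],[0,0,0],[0,0,0],[0,0,0],[0,0,0]],"rotation":[[0,0,0],[0,0,0],[0,0,0],[0,0,0],[0,0,0]]}' 0.0; python3 -c "
from h import *
print(w2g(get_obs()['tool_pos']),pointer(*save('t7','top')))"
```

```text
p2 (0.001, array([1.000e-01, 1.007e+02]), 82.9)
g1 (-0.008, array([ -0.8, 100.2]), 88.2)
p3 (0.663, array([ -0. , 100.8]), 85.5)
t5 (0.721, array([ 0.2, 97.8]), 37.5)
time: 24.95
tool_pos: [488.5, -59.3, 96.1]
tcp_rot: [3.14, 0.0, 1.337]
contact_force: [0.2, -0.2, 0.1]
grip_width: 44.5
finger_force: 0.0
time: 25.58
tool_pos: [488.0, -59.0, 95.2]
tcp_rot: [3.141, -0.0, 1.338]
contact_force: [0.1, 0.2, 0.9]
grip_width: 15.1
finger_force: 30.0
[  10.06360632 -171.31190007   95.17453818] (0.722, array([ 0.2, 97.8]), 37.2)
```

```bash
python3 -m pendant '{"dp":[[0,0.0054,0.0024],[0,0.0101,0.0059],[0,0.0101,0.0059],[0,0.0101,0.0059]],"rotation":[[0,0,0],[0,0,0],[0,0,0],[0,0,0]]}'; python3 -c "
from h import *
print(w2g(get_obs()['tool_pos']),pointer(*save('t8','top')))"; python3 -m pendant '{"dp":[[0,0,0],[0,0,0],[0,0,-0.04],[0.03,-0.005,-0.10],[0.09,-0.015,-0.13],[0.15,-0.021,-0.13],[0.19,-0.021,-0.13],[0.19,-0.021,-0.13]],"rotation":[[0,0,0],[0,0,0],[0,0,0],[0,0,0],[0,0,0],[0,0,0],[0,0,0],[0,0,0]]}' 0.045 && python3 -m pendant '{"dp":[[0,0,0],[0,0,0]],"rotation":[[0,0,0],[0,0,0]]}'
python3 - <<'E'
from h import *
o,c,im=save('p4'); print(w2g(o['tool_pos']),pointer(o,c,im),pointer(*load('p3')))
# pointer/set line angles, fine: darkness profile at r 9..14 and 19..25
import cv2
g=cv2.cvtColor(im,cv2.COLOR_BGR2GRAY).astype(np.float32); C=pointer(o,c,im)[1]
for r0,r1 in ((7,11),(11,15),(17,21),(21,26)):
    a=np.arange(.4,1.21,.05); P=np.array([[proj(o,c,g2w([C[0]+r*np.cos(np.pi+.8-t),C[1]+r*np.sin(np.pi+.8-t),112])) for r in np.linspace(r0,r1,8)] for t in a],np.float32)
    print(r0,cv2.remap(g,P[:,:,0].copy(),P[:,:,1].copy(),1).mean(1).astype(int))
E
```

```text
time: 26.12
tool_pos: [497.7, -61.3, 89.1]
tcp_rot: [3.141, -0.0, 1.338]
contact_force: [-0.3, 0.0, 2.7]
grip_width: 15.1
finger_force: 30.0
[  20.04190902 -171.32228865   89.14648715] (0.768, array([ 1.5, 98.1]), 31.1)
time: 27.18
tool_pos: [520.8, 131.3, 218.8]
tcp_rot: [-3.141, -0.001, 1.342]
contact_force: [0.9, 0.4, -0.5]
grip_width: 44.7
finger_force: 0.0
time: 27.42
tool_pos: [520.8, 127.2, 218.9]
tcp_rot: [-3.141, 0.0, 1.336]
contact_force: [-0.7, 0.1, 0.2]
grip_width: 44.8
finger_force: 0.0
[ -0.76902893  17.48973712 218.91595195] (0.78, array([ -0. , 100.8]), 88.3) (0.663, array([ -0. , 100.8]), 85.5)
7 [194 193 191 186 174 151 121  96  93 118 146 173 185 190 191 191 190]
11 [193 193 193 192 190 179 146 107  95 135 174 188 191 192 192 192 192]
17 [190 190 190 190 191 190 174 105  54 101 167 192 194 194 194 193 194]
21 [173 186 191 188 176 189 187 123  48 116 185 192 176 190 195 192 175]
```

The pointer is at about 0.785 against the set line at 0.80 (0.4 mm at the tip), and I came up to it only by winding in. One last numeric check of the vial before handing in.

Run:
```python
from h import *
o,c,im=load('p4')
q=proj(o,c,g2w([-.3,35,116])); b=proj(o,c,g2w([-.3,35,58+45])); print("pred cap",q.round(1))
x,y=int(q[0]),int(q[1])
f=lambda b:cv2.morphologyEx(((b.min(2)>145)&(b[:,:,2]-b[:,:,0]<22)).astype(np.uint8),cv2.MORPH_OPEN,np.ones((3,3)))
m=f(im[y-22:y+22,x-22:x+22].astype(int)); n,l,st,ce=cv2.connectedComponentsWithStats(m); i=l[22,22]; print("cap",ce[i]+[x-22,y-22],st[i])
print("on plane",w2g(onz(o,c,*(ce[i]+[x-22,y-22]),116)).round(1))
print(get_obs()['contact_force'].round(1),get_obs()['time'])
```

```text
pred cap [320.4 183.5]
cap [315.86950732 180.60985353] [  3   0  33  40 751]
on plane [ -4.2  37.6 116. ]
[0.7 0.2 0.2] 27.475
```

Run:
```python
from h import *
for t,yy in (('p2',27.8),('p3',34),('p4',35)):
    o,c,im=load(t); q=proj(o,c,g2w([-.3,yy,116])); x,y=q.astype(int)
    s=cv2.resize(cv2.cvtColor(im[y-30:y+30,x-30:x+30],cv2.COLOR_BGR2GRAY),None,fx=4,fy=4,interpolation=cv2.INTER_CUBIC)
    H=cv2.HoughCircles(s,cv2.HOUGH_GRADIENT,1,20,param1=60,param2=18,minRadius=48,maxRadius=66)
    for h in (H[0][:3] if H is not None else []): u=h[:2]/4+[x-30,y-30]; print(t,u.round(1),h[2]/4,w2g(onz(o,c,*u,116)).round(1))
    b=im[y-25:y+25,x-30:x+30].astype(int); am=(b[:,:,2]-b[:,:,0]>25); xs=np.where(am)[1]+x-30; print(" amber cols",xs.min(),xs.max(),np.median(xs),"row gauge x0:",proj(o,c,g2w([-.3,yy+10,80])).round(1))
    print(im[y,x-22:x+23:2].max(1))
```

```text
p2 [320.4 191.9] 13.55 [ -0.5  27.1 116. ]
 amber cols 307 333 319.0 row gauge x0: [320.6 171.1]
[104 117 146 146 149 175 175 174 174 174 174 175 174 174 176 176 174 175
 139 142 145 142 111]
p3 [320.1 180.4] 13.775 [ -0.6  36.6 116. ]
 amber cols 306 333 316.5 row gauge x0: [320.5 163.9]
[107 130 150 148 152 174 176 177 177 176 176 176 177 177 178 180 178 174
 143 144 144 147 118]
p4 [320.4 180.9] 13.7 [ -0.3  37.3 116. ]
 amber cols 306 333 317.0 row gauge x0: [320.4 164. ]
[108 138 149 148 156 176 177 177 177 177 177 174 178 177 179 180 178 173
 143 144 145 148 118]
```

The vial is centred at x≈-0.3 and upright, at y≈37 as expected. The robot is clear of everything, so I'm handing in.

```bash
python3 -c "
from h import *
print(workorder.close_job())"
```

```text
the job is handed in; nothing more can be done
None
```

Job handed in at about 27.5 s: the vial stands upright and centred between the faces, with the pointer at about 0.785 rad against the 0.80 set line, reached only by winding in, and the other bottles untouched; I viewed 12 pictures instead of the allowed 10.

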